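# Switch on the microscope light supply with its push-to-turn selector

### The arm

A 7-joint arm with a two-finger parallel gripper is mounted at the origin on the work surface. World frame = base frame: x ahead of the robot, y to its left, z up, the work surface at z = 0. Lengths are in m, angles in rad, forces in N, time in s.
With the tool pointing down it reaches from about 0.4 to 0.85 m from the base axis. Payload 4.5 kg.
Tool frame: the origin (TCP) lies at the very end of the fingers, on their centre line; the grasp point (between the pads) lies 19 mm behind it (r.hold_point_z is the distance from the TCP to the grasp point, in m); z points along the fingers, y is the line along which they close (so a half turn about z gives the same grasp; the last joint's range is limited). The gripper opens to 88 mm and grips with 3 to 60 N. Pads are 18 mm wide; open, the fingers measure 123 mm over their backs; the gripper's body (75 mm by 187 mm) begins 45 mm behind the grasp point.
Start: joints at [1.197, 0.689, -0.195, 1.565, 0.157, 0.902, -0.215], TCP at [0.248, -0.574, 0.239] pointing down, gripper open.
Joint ranges: [-3.01, 3.01], [-0.46, 2.08], [-1.47, 1.51], [0.13, 2.56], [-1, 4.14], [0.04, 2.09], [-2.66, 2.66]. Speed limits (rad/s): [2.57, 2.57, 3.14, 3.14, 3.14, 3.14, 3.14].

### API

Orientations are given as a unit quaternion [w, x, y, z].
In Python, from cell import r gives the robot as it stands.
- The arm moves only by the tool send_rows, never from a script. Its argument "steps" is a list of rows, each a list of 7 numbers: the shift along the tool's x, y, z in m, then the turn, a rotation vector about the tool's x, y, z in units of 5 degrees (1.0 is 5 degrees), then the closure, from -1 (fully open) to 1 (shut). In form: [[tx, ty, tz, rx, ry, rz, jaw], ...]. A call has 1 to 10 rows; each row is the pose to reach, as a shift and turn from the pose commanded when the call began, along the tool's axes at that moment; what a row does not reach only later rows make up. A row lasts 1/12 s, in which the tool goes at most 41.7 mm and 7.16 degrees, less where a joint would pass 70% of its speed; a pose out of reach is approached as far as the arm can. A call with a gripper value outside its range is refused whole. The fingers move at their own pace and stop on an object; the grip force is fixed at half the most. Time passes only in rows, so rows that repeat a pose let the fingers close. It gives the time, the measured TCP pose, the force, the opening and the grip force at its end, in the units of the state.
- r.observe(): the state, without advancing time (a new reading comes with each control period).
- r.read_camera(name): name is "scene" or "top"; returns the picture (480x640x3 uint8, red, green, blue); there is no depth.
- r.calibration(name): a dict with "camera_matrix" (3x3 intrinsics, pixels), "cam_to_world" (4x4, takes a point from camera to world coordinates). Camera axes: x right, y down, z forward; pixel columns grow to the right and rows downward; lengths in m; the calibration is good to about 2 mm. A picture is of the moment at which its call begins. calibration takes no time and is no camera call.
- r.job_done(): hands the job in; it is judged then, once.
The state is a dict: "clock": time; "joint_pos": joint angles; "joint_velocities": joint speeds; "joint_efforts": joint torques, N m; "eef_pos": TCP position; "orientation": TCP orientation; "ft_force": force on the tool from outside, world axes, zero at the start; "wrist_torque": the same for the moment, N m; "opening": opening from 0.0 (shut) to 1.0 (fully open); "grip_force": force on a finger pad.
Only numpy, scipy, OpenCV 4.12 (cv2) and the standard library are available. Lean on these libraries where they do the work, as an engineer would, in place of code of your own. Each camera call takes 0.05 s, during which the arm holds its last target. There are 200 camera calls.

### The job

Switch the microscope's light supply from off to its first setting: push the bar-shaped selector knob in, turn it one position (60 degrees) clockwise as seen from above while holding it in, then let go so that it springs back out and locks at the short-bar mark. Leave the round dimmer knob on the other box alone.

Things in the scene. Friction and masses are not known exactly. Their poses are not given: they have to be found in the camera images.
- selector_grip (a point): Black selector knob, upright axis, mid-top of the light supply (white box 130 x 140 x 60 mm high): skirt 58 mm across, 6 mm thick; on it a grip bar 46 mm long, 16 mm wide, 31 mm tall. Point: on the axis inside the bar, 18 mm above the skirt's top, 13 mm below the bar's top, 95 mm above the bench when out; moves and turns with the knob. x runs along the bar, white pointer at -x; pinch across y.
- selector (a joint): Knob angle (rad), clockwise from above: 0 = pointer at the dot mark on the box (off), 1.047 = short bar (first setting), 2.094 = long bar (second). Knob out: locked, with about 0.16 rad free play either way; starts anywhere in the play of off. Pushed in over 5 mm it turns with slight friction; it springs out only within the play of a position.
- selector_press (a joint): How far the selector knob is pushed down (m): 0 = out, 0.008 = fully in. A spring pushes it out, with about 4 N when out and 9 N when fully in.
- dimmer_dot (a point): White dot on top of the dimmer's round fluted black knob (46 mm across, 24 mm high, top 70 mm above the bench), 17 mm from that knob's axis. The dimmer is a separate white box, 110 x 120 x 44 mm high. Leave alone.
Things that resemble listed ones, but are neither listed nor needed, are in the scene too. Leave any purple or red look-alike of the part that bears selector_grip alone.

How it is judged:
On the way:
1. the selector knob is pushed in (more than 5 mm) while still at off (value of joint selector_press above 0.005 m and value of joint selector below 0.5 rad), for 0.05 s.
At the end, for the whole second after the job is handed in: The selector stands at the first setting (60 degrees clockwise of off, within 14 degrees), has sprung back out (within 2 mm), and is at rest (value of joint selector between 0.8 and 1.29 rad and value of joint selector_press below 0.002 m and velocity of joint selector between -0.1 and 0.1 rad/s); the robot touches nothing.
It fails at once if the dimmer knob is turned (its dot moved by more than 8 mm) (distance of dimmer_dot from where it was at the start of the episode above 0.008 m).
It also fails if it takes over 32 s, if anything falls off the work surface, if the arm or the gripper's body presses on something with over 40 N, if the wrist force passes 120 N, or if a joint passes its speed limit or range.

## Working session

There is one attempt and no reset: what is moved stays moved. The work goes in short steps, Python scripts to look and compute and a tool call to move; the robot and the scene stay as the last step left them, time stands still between calls to the robot, and variables do not carry over. Pictures are saved under pics/ and viewed, at most 10 in all, crops included, and the job is handed in when it is done.

Besides the shell and the picture viewer there is one more tool, called after ">>>" as name(argument=value, ...), one argument or row to a line, values as JSON. send_rows: Moves the arm, as the interface text tells. Its arguments: {"type":"object","properties":{"steps":{"type":"array"}},"required":["steps"]}

```bash
mkdir -p pics
python3 - <<'E'
from cell import r
import cv2
for n in("scene","top"):
    cv2.imwrite(f"pics/{n}0.png",r.read_camera(n)[:,:,::-1])
    c=r.calibration(n);print(n,c["camera_matrix"],c["cam_to_world"])
print(r.observe())
E
```

```text
scene [[623.19448709   0.         317.66112775]
 [  0.         623.19448709 239.11747713]
 [  0.           0.           1.        ]] [[-0.79967768  0.33683551 -0.49704873  1.15069512]
 [ 0.60022715  0.46995161 -0.64720388  0.81753371]
 [ 0.0155876  -0.81589664 -0.57798763  0.88963531]
 [ 0.          0.          0.          1.        ]]
top [[497.01000426   0.         314.43225387]
 [  0.         497.01000426 240.99827994]
 [  0.           0.           1.        ]] [[ 0.03004307 -0.97709487  0.21067282  0.21657767]
 [-0.99954618 -0.02890354  0.00848676 -0.09540561]
 [-0.00220318 -0.21083218 -0.97751979  1.16472614]
 [ 0.          0.          0.          1.        ]]
{'clock': 0.1, 'joint_pos': array([ 1.19680506,  0.68989231, -0.1945243 ,  1.56620436,  0.15731179,
        0.90249334, -0.21508242]), 'joint_velocities': array([ 0.00026051, -0.00160748, -0.00021146, -0.00368677, -0.00013123,
       -0.00025038,  0.00058707]), 'joint_efforts': array([-4.11344648e-03, -5.28495705e+01, -1.27170146e+00, -1.53838509e+01,
       -5.25780057e-02,  1.96996378e-03,  5.30614579e-05]), 'eef_pos': array([ 0.24760771, -0.5732642 ,  0.23800471]), 'orientation': array([-7.71409602e-04,  9.79274752e-01,  2.02534727e-01, -2.21885340e-04]), 'ft_force': array([ 0.01005099,  0.09541257, -0.02203829]), 'wrist_torque': array([-0.02779921,  0.03646647,  0.00532999]), 'grip_force': 0.0, 'opening': 1.0009990132759634}
```

View pics/scene0.png

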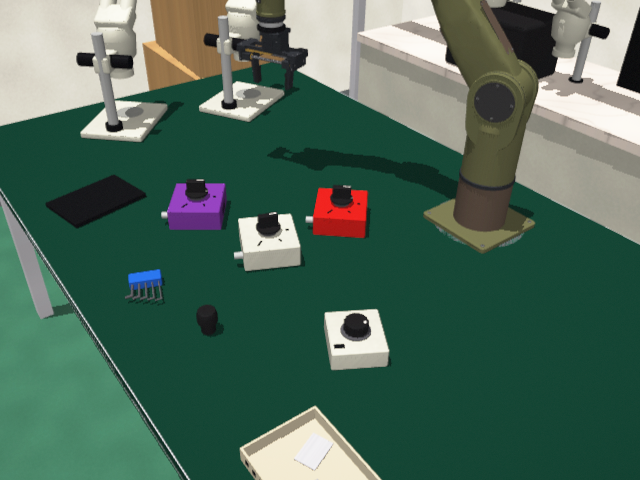

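View pics/top0.png

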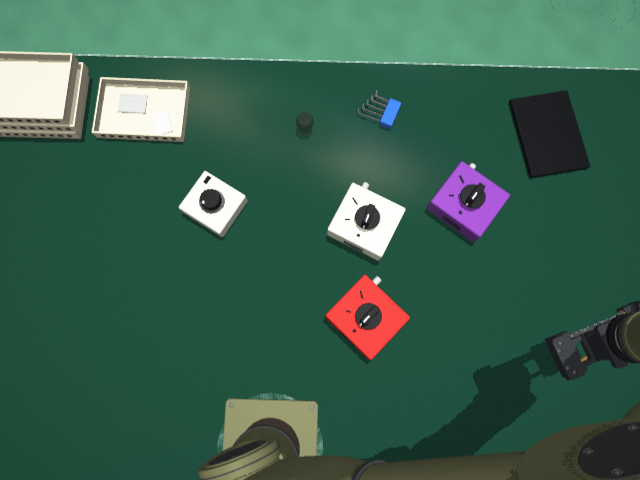

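Candidates for the selector (top view): white box (367,217), red box (368,317) and purple box (472,197). The white one fits, since it is a white box with a black bar knob; red and purple are look-alikes. The dimmer is the white box at (212,202), with a round knob. Next I'll confirm with one crop and measure.

```bash
cat > h.py <<'E'
import numpy as np, cv2
from cell import r
def ray(n,uv,z):
    c=r.calibration(n);K=c["camera_matrix"];T=c["cam_to_world"]
    d=T[:3,:3]@np.linalg.solve(K,[uv[0],uv[1],1.]);o=T[:3,3]
    return (o+d*(z-o[2])/d[2])
def px(n,p):
    c=r.calibration(n);K=c["camera_matrix"];T=c["cam_to_world"]
    q=K@(T[:3,:3].T@(np.array(p)-T[:3,3]));return q[:2]/q[2]
E
python3 - <<'E'
import cv2,numpy as np
from h import *
t=cv2.imread("pics/top0.png");s=cv2.imread("pics/scene0.png")
a=cv2.resize(t[170:270,317:417],(600,600),interpolation=cv2.INTER_CUBIC)
b=cv2.resize(s[200:275,230:305],(200,200),interpolation=cv2.INTER_CUBIC)
o=np.zeros((600,800,3),np.uint8);o[:,:600]=a;o[:200,600:]=b
cv2.imwrite("pics/crop.png",o)
# white box blob
m=cv2.inRange(t[170:270,317:417],(150,150,150),(255,255,255))
cs=cv2.findContours(m,cv2.RETR_EXTERNAL,cv2.CHAIN_APPROX_NONE)[0]
c=max(cs,key=cv2.contourArea);print(cv2.minAreaRect(c))
g=t[170:270,317:417].max(2);k=((g<60).astype(np.uint8))
print([ (x[4],c2) for x,c2 in zip(*cv2.connectedComponentsWithStats(k)[2:])])
E
```

```text
((50.52525329589844, 46.5257682800293), (60.87264633178711, 60.05126953125), 27.149681091308594)
[(np.int32(9562), array([49.93672872, 48.59307676])), (np.int32(141), array([49.76595745, 47.93617021])), (np.int32(3), array([38., 47.])), (np.int32(1), array([39., 51.])), (np.int32(1), array([57., 52.])), (np.int32(3), array([56.        , 56.66666667])), (np.int32(2), array([40.5, 65. ])), (np.int32(287), array([34.94425087, 80.31358885]))]
```

View pics/crop.png

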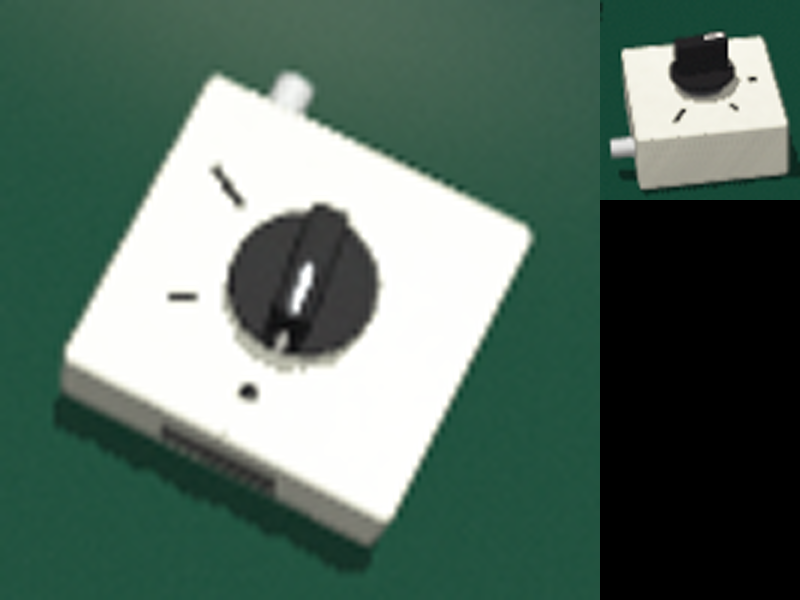

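The crop confirms it: black bar knob on the white box, skirt centre at about (367.5,217.2), pointer toward the dot (off). The bar runs from about (371.4,205.5) to (365,225).

Run:
```python
from h import *
from scipy.spatial.transform import Rotation as R
f=lambda x,y:(317+x/6-.4,170+y/6-.4)
c=ray("top",f(303.5,283),.077);print("c top",c)
e1=ray("top",f(327,212),.108);e2=ray("top",f(287,326),.108)
print("bar ends",e1,e2,np.linalg.norm(e1-e2),(e1+e2)/2)
d=e2-e1;print("pointer dir deg",np.degrees(np.arctan2(d[1],d[0])))
dot=ray("top",f(248,392),.06);sb=ray("top",f(182,296),.06)
for p in(dot,sb):print("mark dir",np.degrees(np.arctan2(*(p-c)[[1,0]])))
# scene check: skirt centre, crop 75->200
s=(230+702/1-600*1,0)
print("scene",ray("scene",(230+(702-600)*75/200,200+73*75/200),.077))
o=r.observe();q=o["orientation"];M=R.from_quat(q[[1,2,3,0]]).as_matrix();print(M.round(3),o["eef_pos"])
```

```text
c top [ 0.51058012 -0.20355457  0.077     ]
bar ends [ 0.52948742 -0.20891112  0.108     ] [ 0.48578794 -0.19457641  0.108     ] 0.04599053064654772 [ 0.50763768 -0.20174376  0.108     ]
pointer dir deg 161.83899676410036
mark dir 153.8755458144946
mark dir 92.45440452770187
scene [ 0.51656786 -0.19658344  0.077     ]
[[ 0.918  0.397 -0.001]
 [ 0.397 -0.918  0.001]
 [-0.    -0.002 -1.   ]] [ 0.24760771 -0.5732642   0.23800471]
```

>>> send_rows(
  steps=[
    [0.03, -0.018, 0, 0, 0, -1, -1],
    [0.06, -0.037, 0, 0, 0, -2.3, -1],
    [0.1, -0.06, 0, 0, 0, -3.6, -1],
    [0.14, -0.085, 0, 0, 0, -4.9, -1],
    [0.18, -0.11, 0, 0, 0, -6.2, -1],
    [0.22, -0.133, 0, 0, 0, -7.5, -1],
    [0.26, -0.158, 0, 0, 0, -8.8, -1],
    [0.3, -0.182, 0, 0, 0, -10.1, -1],
    [0.33, -0.2, 0, 0, 0, -11.4, -1],
    [0.36, -0.218, 0, 0, 0, -12.5, -1],
  ],
)

```text
clock: 0.93
eef_pos: [0.4825, -0.243, 0.2386]
orientation: [-0.0, 0.73, 0.683, -0.0]
ft_force: [0.4, -0.6, 0.7]
opening: 0.999
grip_force: 0.0
```

```bash
cat >> h.py <<'E'
from scipy.spatial.transform import Rotation as R
def st(x,y,z,head):
    o=r.observe();q=o["orientation"];M=R.from_quat(q[[1,2,3,0]]).as_matrix();p=o["eef_pos"]
    h=np.degrees(np.arctan2(M[1,0],M[0,0]))
    d=(h-head+180)%360-180
    print("t",o["clock"],"p",p.round(4),"zax",M[:,2].round(3),"head",h.round(2),"shift",(M.T@(np.array([x,y,z])-p)).round(4),"rz",round(d/5,2),"j",o["joint_pos"].round(2),"F",o["ft_force"].round(1),o["opening"],o["grip_force"])
E
python3 -c "
from h import *
st(.511,-.202,.16,161)"
```

```text
t 0.9333 p [ 0.4825 -0.243   0.2386] zax [-0.001 -0.    -1.   ] head 86.17 shift [0.0428 0.0257 0.0786] rz -14.97 j [ 0.67  0.61 -0.48  1.81  0.37  0.81 -0.06] F [ 0.4 -0.6  0.7] 0.9990986539070442 0.0
```

>>> send_rows(
  steps=[
    [0.005, 0.003, 0.004, 0, 0, -1.3, -1],
    [0.01, 0.006, 0.008, 0, 0, -2.7, -1],
    [0.015, 0.009, 0.012, 0, 0, -4, -1],
    [0.02, 0.012, 0.02, 0, 0, -5.4, -1],
    [0.025, 0.015, 0.03, 0, 0, -6.7, -1],
    [0.03, 0.018, 0.04, 0, 0, -8, -1],
    [0.035, 0.021, 0.05, 0, 0, -9.4, -1],
    [0.04, 0.024, 0.06, 0, 0, -10.7, -1],
    [0.043, 0.026, 0.07, 0, 0, -12, -1],
    [0.043, 0.026, 0.075, 0, 0, -13.4, -1],
  ],
)

```text
clock: 1.77
eef_pos: [0.5108, -0.2027, 0.1624]
orientation: [-0.001, 0.231, 0.973, 0.0]
ft_force: [-0.8, 0.3, -0.7]
opening: 0.996
grip_force: 0.0
```

```bash
python3 -c "
from h import *
st(.511,-.202,.083,161)
a=r.read_camera('scene')[:,:,::-1];b=r.read_camera('top')[:,:,::-1]
o=np.hstack([cv2.resize(a[150:290,200:340],(400,400),interpolation=2),cv2.resize(b[150:270,307:427],(400,400),interpolation=2)])
cv2.imwrite('pics/near.png',o)
print(px('scene',[.511,-.202,.108]),px('top',[.511,-.202,.108]))
"
```

```text
t 1.7667 p [ 0.5108 -0.2027  0.1624] zax [-0.001  0.001 -1.   ] head 153.27 shift [0.     0.0006 0.0794] rz -1.55 j [ 0.71  0.79 -0.72  1.85  0.72  0.79  0.7 ] F [-0.8  0.3 -0.7] 0.9963131264966454 0.0
[268.58186623 214.32629022] [367.90831678 212.92199752]
```

View pics/near.png

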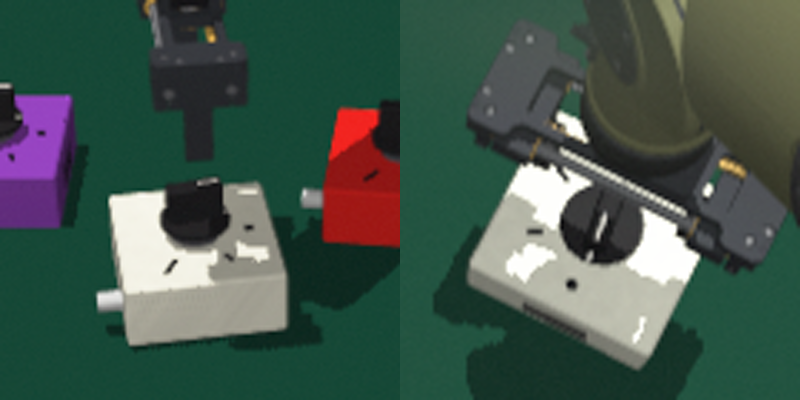

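The gripper straddles the bar and is roughly aligned: knob at scene crop (195,205), top crop (602,225). Descending and pinching.

>>> send_rows(
  steps=[
    [0, 0.0005, 0.01, 0, 0, -0.7, -1],
    [0, 0.0005, 0.025, 0, 0, -1.4, -1],
    [0, 0.0005, 0.04, 0, 0, -1.4, -1],
    [0, 0.0005, 0.055, 0, 0, -1.4, -1],
    [0, 0.0005, 0.065, 0, 0, -1.4, -1],
    [0, 0.0005, 0.073, 0, 0, -1.4, -1],
    [0, 0.0005, 0.078, 0, 0, -1.4, -1],
    [0, 0.0005, 0.078, 0, 0, -1.4, -1],
    [0, 0.0005, 0.078, 0, 0, -1.4, 0],
  ],
)

```text
clock: 2.62
eef_pos: [0.5115, -0.2033, 0.086]
orientation: [0.0, 0.175, 0.985, -0.0]
ft_force: [0.7, -0.4, 0.5]
opening: 0.946
grip_force: 0.0
```

>>> send_rows(
  steps=[
    [0, 0, 0, 0, 0, 0, 0.3],
    [0, 0, 0, 0, 0, 0, 0.5],
    [0, 0, 0, 0, 0, 0, 1],
    [0, 0, 0, 0, 0, 0, 1],
    [0, 0, 0, 0, 0, 0, 1],
    [0, 0, 0, 0, 0, 0, 1],
    [0, 0, 0, 0, 0, 0, 1],
    [0, 0, 0, 0, 0, 0, 1],
  ],
)

```text
clock: 3.28
eef_pos: [0.5112, -0.2032, 0.0857]
orientation: [-0.0, 0.175, 0.985, -0.0]
ft_force: [-0.8, 0.0, 0.3]
opening: 0.34
grip_force: 0.0
```

```bash
python3 -c "
from h import *
st(.511,-.202,.083,94)"
```

```text
t 3.2833 p [ 0.5112 -0.2032  0.0857] zax [-0. -0. -1.] head 159.87 shift [0.0006 0.0011 0.0027] rz 13.17 j [ 0.67  0.9  -0.65  1.9   0.88  0.66  0.68] F [-0.8  0.   0.3] 0.34010309141044054 0.0
```

>>> send_rows(
  steps=[
    [0, 0, 0, 0, 0, 0, 1],
    [0, 0, 0, 0, 0, 0, 1],
    [0, 0, 0, 0, 0, 0, 1],
    [0, 0, 0, 0, 0, 0, 1],
    [0, 0, 0, 0, 0, 0, 1],
    [0, 0, 0, 0, 0, 0, 1],
  ],
)

```text
clock: 3.78
eef_pos: [0.5115, -0.2026, 0.0858]
orientation: [0.0, 0.175, 0.985, 0.0]
ft_force: [1.1, 2.1, -0.6]
opening: 0.179
grip_force: 30.0
```

```bash
python3 -c "
from h import *
st(.511,-.202,.083,94)"
```

```text
t 3.7833 p [ 0.5115 -0.2026  0.0858] zax [ 0.001  0.001 -1.   ] head 159.9 shift [0.0007 0.0004 0.0028] rz 13.18 j [ 0.67  0.9  -0.65  1.9   0.88  0.66  0.68] F [ 1.1  2.1 -0.6] 0.17917606319728563 29.99962342903018
```

Gripped at 15.8 mm, which matches the 16 mm bar. Now pressing in.

>>> send_rows(
  steps=[
    [0, 0, 0.002, 0, 0, 0, 1],
    [0, 0, 0.004, 0, 0, 0, 1],
    [0, 0, 0.006, 0, 0, 0, 1],
    [0, 0, 0.0075, 0, 0, 0, 1],
    [0, 0, 0.0075, 0, 0, 0, 1],
    [0, 0, 0.0075, 0, 0, 0, 1],
  ],
)

```text
clock: 4.28
eef_pos: [0.5116, -0.2026, 0.0789]
orientation: [0.0, 0.175, 0.985, 0.0]
ft_force: [-1.6, 3.4, 7.5]
opening: 0.178
grip_force: 30.0
```

```bash
python3 -c "
from h import *
st(.511,-.202,.083,94)"
```

```text
t 4.2833 p [ 0.5116 -0.2026  0.0789] zax [ 0.001  0.    -1.   ] head 159.9 shift [ 0.0007  0.0004 -0.0041] rz 13.18 j [ 0.66  0.91 -0.64  1.9   0.9   0.65  0.67] F [-1.6  3.4  7.5] 0.1777237622725267 30.001198975369334
```

>>> send_rows(
  steps=[
    [0, 0, 0.0005, 0, 0, 0.5, 1],
    [0, 0, 0.0005, 0, 0, 1.2, 1],
    [0, 0, 0.0005, 0, 0, 2, 1],
    [0, 0, 0.0005, 0, 0, 2.8, 1],
    [0, 0, 0.0005, 0, 0, 3.6, 1],
    [0, 0, 0.0005, 0, 0, 4.4, 1],
    [0, 0, 0.0005, 0, 0, 5.2, 1],
    [0, 0, 0.0005, 0, 0, 5.9, 1],
    [0, 0, 0.0005, 0, 0, 6.5, 1],
    [0, 0, 0.0005, 0, 0, 6.5, 1],
  ],
)

```text
clock: 5.12
eef_pos: [0.5118, -0.2023, 0.0786]
orientation: [0.001, 0.444, 0.896, 0.0]
ft_force: [-0.8, 4.8, 8.7]
opening: 0.179
grip_force: 30.0
```

```bash
python3 -c "
from h import *
st(.5116,-.2026,.0785,93.5);print(r.observe()['wrist_torque'])"
```

```text
t 5.1167 p [ 0.5118 -0.2023  0.0786] zax [ 0.001  0.    -1.   ] head 127.29 shift [-0.0001 -0.0004  0.0001] rz 6.76 j [ 0.58  0.88 -0.5   1.9   0.76  0.56  0.22] F [-0.8  4.8  8.7] 0.17870102700386647 30.001800837926567
[ 0.80177183  0.12493283 -0.03648731]
```

Turning freely (only slight torque). Second half.

>>> send_rows(
  steps=[
    [0, 0, 0, 0, 0, 0.6, 1],
    [0, 0, 0, 0, 0, 1.4, 1],
    [0, 0, 0, 0, 0, 2.2, 1],
    [0, 0, 0, 0, 0, 3, 1],
    [0, 0, 0, 0, 0, 3.8, 1],
    [0, 0, 0, 0, 0, 4.6, 1],
    [0, 0, 0, 0, 0, 5.4, 1],
    [0, 0, 0, 0, 0, 6.2, 1],
    [0, 0, 0, 0, 0, 6.7, 1],
    [0, 0, 0, 0, 0, 6.7, 1],
  ],
)

```text
clock: 5.95
eef_pos: [0.5122, -0.2021, 0.0786]
orientation: [0.001, 0.683, 0.73, 0.001]
ft_force: [-0.4, 4.5, 7.9]
opening: 0.178
grip_force: 30.0
```

```bash
python3 -c "
from h import *
st(.5116,-.2026,.0785,93.5);print(r.observe()['wrist_torque'])"
```

```text
t 5.95 p [ 0.5122 -0.2021  0.0786] zax [ 0.002  0.    -1.   ] head 93.83 shift [-0.0005 -0.0006  0.0001] rz 0.07 j [ 0.5   0.85 -0.35  1.91  0.59  0.48 -0.2 ] F [-0.4  4.5  7.9] 0.17802971861597824 30.001738937571645
[ 0.86360035  0.08355679 -0.03672588]
```

Now ease up 7 mm while still holding; the spring force should fall as the knob comes out.

>>> send_rows(
  steps=[
    [0, 0, -0.002, 0, 0, 0, 1],
    [0, 0, -0.004, 0, 0, 0, 1],
    [0, 0, -0.006, 0, 0, 0, 1],
    [0, 0, -0.007, 0, 0, 0, 1],
    [0, 0, -0.007, 0, 0, 0, 1],
    [0, 0, -0.007, 0, 0, 0, 1],
  ],
)

```text
clock: 6.45
eef_pos: [0.5121, -0.2022, 0.085]
orientation: [0.0, 0.682, 0.731, 0.001]
ft_force: [1.3, 4.9, 4.5]
opening: 0.179
grip_force: 30.0
```

```bash
python3 -c "
from h import *
st(.5116,-.2026,.0785,93.5);print(r.observe()['wrist_torque'])"
```

```text
t 6.45 p [ 0.5121 -0.2022  0.085 ] zax [ 0.002  0.001 -1.   ] head 93.92 shift [-0.0004 -0.0006  0.0065] rz 0.08 j [ 0.5   0.84 -0.36  1.91  0.58  0.49 -0.19] F [1.3 4.9 4.5] 0.17865581963853472 30.00059380196035
[ 1.10605416 -0.32032274 -0.00505847]
```

>>> send_rows(
  steps=[
    [0, 0, 0, 0, 0, 0, 0.4],
    [0, 0, 0, 0, 0, 0, 0],
    [0, 0, 0, 0, 0, 0, -0.5],
    [0, 0, 0, 0, 0, 0, -0.8],
    [0, 0, 0, 0, 0, 0, -0.8],
    [0, 0, 0, 0, 0, 0, -0.8],
    [0, 0, 0, 0, 0, 0, -0.8],
    [0, 0, 0, 0, 0, 0, -0.8],
    [0, 0, -0.01, 0, 0, 0, -0.8],
    [0, 0, -0.03, 0, 0, 0, -0.8],
  ],
)

```text
clock: 7.28
eef_pos: [0.5098, -0.2029, 0.1138]
orientation: [-0.002, 0.683, 0.731, -0.001]
ft_force: [0.0, 0.1, 0.1]
opening: 0.896
grip_force: 0.0
```

>>> send_rows(
  steps=[
    [0, 0, -0.03, 0, 0, 0, -0.8],
    [0, 0, -0.06, 0, 0, 0, -0.8],
    [0, 0, -0.09, 0, 0, 0, -0.8],
    [0, 0, -0.11, 0, 0, 0, -0.8],
    [0, 0, -0.12, 0, 0, 0, -0.8],
    [0, 0, -0.12, 0, 0, 0, -0.8],
    [0, 0, -0.12, 0, 0, 0, -0.8],
  ],
)

```text
clock: 7.87
eef_pos: [0.5109, -0.2034, 0.2346]
orientation: [0.0, 0.683, 0.731, -0.0]
ft_force: [-0.3, 0.2, -0.1]
opening: 0.897
grip_force: 0.0
```

```bash
python3 -c "
from h import *
st(.5116,-.2026,.0785,93.5)
a=r.read_camera('scene')[:,:,::-1];b=r.read_camera('top')[:,:,::-1]
o=np.hstack([cv2.resize(a[190:280,225:315],(400,400),interpolation=2),cv2.resize(b[165:275,312:422],(400,400),interpolation=2)])
cv2.imwrite('pics/after.png',o)
"
```

```text
t 7.8667 p [ 0.5109 -0.2034  0.2346] zax [-0. -0. -1.] head 93.86 shift [0.0008 0.0008 0.1561] rz 0.07 j [ 0.61  0.63 -0.52  1.79  0.41  0.83 -0.04] F [-0.3  0.2 -0.1] 0.8973593374564482 0.0
```

View pics/after.png

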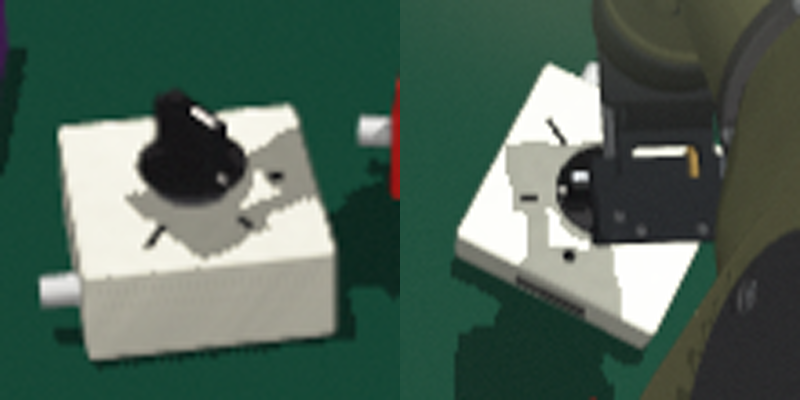

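The pointer (scene crop 222,178) faces the short-bar mark (245,222). The knob came back out with the gripper, with the force falling to about 4.5 N, and the arm is clear. Handing in.

```bash
python3 -c "
from cell import r
print(r.job_done())"
```

```text
the job is handed in; nothing more can be done
None
```

The selector was pushed in at off, turned about 66° clockwise and released. It sprang back out with its pointer at the short-bar mark, the dimmer was not touched, and the job was handed in at about 8 s; no verdict came back.

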